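# Sweep three washers through the gate of a counting tray

## Task

On the counting tray, sweep the three flat washers with your fingertips through the gate one at a time, so that each drops into the slot behind it before the next one enters the gate. Do not pick the washers up, only slide them along the deck, and leave the two nuts on the tray and everything else on the bench where they are.

Things in the scene. Friction and masses are not known exactly. Their poses are not given: they have to be found in the camera images.
- tray: fixed sheet-metal counting tray, level deck 75 mm above the bench. Origin: on the bench below the middle of the gate; x points from the gate over the deck, away from the robot (turned up to 20 degrees), y along the gate side, z up. Deck: x = 0 to 260 mm, y = -185 to 185 mm, with a rim 14 mm above it all round. Nothing stands on it but three washers and two nuts
- gate (a point): middle of the gate, a gap 50 mm wide (along tray y) in the rim, at deck height, on the deck edge (tray x = 0) where the deck drops off into the slot; axes as the tray. The rim there is 12 mm thick (x = 0 to 12 mm), with a round steel post 12 mm thick, 22 mm high on each side of the gap. A washer tips over and drops once its centre has passed x = 0 by a few mm
- slot (a point): middle of the floor of the slot, the open-topped pocket behind the gate: 80 mm (tray x) by 90 mm (tray y) inside, floor 70 mm below the deck, walls to 14 mm above deck height; axes as the tray
- middle (a point): point on the deck 45 mm in front of the gate (tray x = 45 mm, y = 0). Washers and nuts lie in random order at five places on an arc of radius 130 mm about it, about 60 mm apart; each has a free straight way to this point and 40 mm or more free behind it for the fingers; axes as the tray
- washer1_c (a point): flat round steel washer, 40 mm across, 21 mm hole, 6 mm thick, about 45 g, lying flat and loose on the deck of the tray. This point is its centre, half-way up (3 mm above the deck while it lies there)
- washer2_c (a point): flat round steel washer, 40 mm across, 21 mm hole, 6 mm thick, about 45 g, lying flat and loose on the deck of the tray. This point is its centre, half-way up (3 mm above the deck while it lies there)
- washer3_c (a point): flat round steel washer, 40 mm across, 21 mm hole, 6 mm thick, about 45 g, lying flat and loose on the deck of the tray. This point is its centre, half-way up (3 mm above the deck while it lies there)
- nut: hexagon nut, steel, 41 mm over corners, 20 mm high, lying on the deck among the washers; stays there. Origin: centre of its underside
- long_nut: long hexagon coupling nut, steel, 34 mm over corners, 40 mm high, standing on the deck among the washers; stays there. Origin: centre of its underside
- bolt: hexagon bolt standing on its head on the bench beside the tray on its +y side, head 41 mm over corners, 58 mm high; stays there. Origin: centre of its underside
- tape_measure: tape measure, 70 x 45 x 66 mm, standing on the bench to the right; stays there. Origin: centre of its underside
- hammer: hammer lying on the bench to the right; stays there
- magnet: square welding magnet, 90 x 90 x 20 mm, lying on the bench to the left; stays there. Origin: centre of its underside

How it is judged:
By the outcome, as a careful person would: the job done as asked, in the order asked, and still so for the second after the job is handed in, with the robot touching nothing.
It also fails if it takes over 72 s, if anything falls off the work surface, if the arm or the gripper's body presses on something with over 40 N, if the wrist force passes 120 N, or if a joint passes its speed limit or range.

## Robot

A 7-joint arm with a two-finger parallel gripper is mounted at the origin on the work surface. World frame = base frame: x ahead of the robot, y to its left, z up, the work surface at z = 0. Lengths are in m, angles in rad, forces in N, time in s.
With the tool pointing down it reaches from about 0.4 to 0.9 m from the base axis. Payload 5.5 kg.
Tool frame: the origin (TCP) lies on the centre line of the jaws, within the pads' length; the fingertips stand 22 mm ahead of it and the grasp point (between the pads) lies 3 mm ahead of it; y points along the fingers, x is the direction in which the jaws open and shut, and the axes are right-handed (so a half turn about y gives the same grasp; the last joint's range is limited). The gripper opens to 92 mm and grips with 3 to 60 N. Pads are 19 mm wide; open, the fingers measure 130 mm over their backs; the gripper's body (75 mm by 190 mm) begins 47 mm behind the grasp point.
Start: joints at [-0.864, 0.501, -0.427, 1.55, 0.221, 1.138, -0.21], TCP at [0.279, 0.587, 0.249] pointing down, gripper open.
Joint ranges: [-2.88, 2.88], [-0.31, 2.03], [-1.54, 1.56], [0.2, 2.42], [-1.41, 4.55], [0.19, 2.02], [-2.57, 2.57]. Speed limits (rad/s): [2.57, 2.57, 3.14, 3.14, 3.14, 3.14, 3.14].

## Interface

Orientations are given as a rotation vector (axis times angle).
In Python, from rig import * gives the robot as it stands. The module is installed in compiled form; this text tells all that it offers.
- The arm moves only by the tool step_arm, never from a script. Its arguments are lists of equal length, an entry for each row: "offset": the shift along the tool's x, y, z in m, a list of three; "yaw": the turn about the tool's y in degrees. A call has 1 to 8 rows; each row is the pose to reach, as a shift and turn from the pose commanded when the call began, along the tool's axes at that moment; what a row does not reach only later rows make up. A row lasts 1/12 s, in which the tool goes at most 41.7 mm and 7.16 degrees, less where a joint would pass 70% of its speed; a pose out of reach is approached as far as the arm can. A call with a gripper value outside its range is refused whole. "fingers" is the finger opening in m, from 0 to 0.0918, set as the call begins (left out, the last holds). The fingers move at their own pace and stop on an object; "squeeze" is the grip in N (left out, the last holds). Time passes only in rows, so rows that repeat a pose let the fingers close. It gives the time, the measured TCP pose, the force and the opening at its end, in the units of the state.
- read_state(): the state, without advancing time (a new reading comes with each control period).
- capture(name): name is "scene" or "side" or "wrist"; returns a dict with "frame" (480x640x3 uint8, red, green, blue), "intrinsics" (3x3 intrinsics, pixels), "T" (4x4, takes a point from camera to world coordinates); the wrist camera has in their place "hand_eye" (4x4, takes a point from camera to tool coordinates, whose origin is the TCP and whose axes are the tool frame's). Camera axes: x right, y up, looking along -z (the intrinsics and any distortion apply to the point x, -y, -z); pixel columns grow to the right and rows downward; lengths in m; the calibration is good to about 2 mm. The wrist camera is an equidistant fisheye: a pixel r from the principal point sees the ray r / f radians off the axis. A picture is of the moment at which its call begins: read the wrist's pose just before it. There is no depth.
- sign_off(): hands the job in, once; it reports no verdict.
The state is a dict: "clock": time; "joints": joint angles; "qvel": joint speeds; "joint_efforts": joint torques, N m; "tool_pos": TCP position; "orientation": TCP orientation; "ft_force": force on the tool from outside, world axes, zero at the start; "wrist_torque": the same for the moment, N m; "gripper_width": opening from 0.0 (shut) to 1.0 (fully open).
Only numpy, scipy, OpenCV 4.12 (cv2) and the standard library are available. Lean on these libraries where they do the work, as an engineer would, in place of code of your own. Each camera call takes 0.05 s, during which the arm holds its last target.

## Working session

There is one attempt and no reset: what is moved stays moved. The work goes in short steps, Python scripts to look and compute and a tool call to move; the robot and the scene stay as the last step left them, time stands still between calls to the robot, and variables do not carry over. Pictures are saved under pics/ and viewed, and the job is handed in when it is done.

Besides the shell and the picture viewer there is one more tool, called after "Call:" in YAML: its name, and indented under it one key for each argument. step_arm: Moves the arm, as the interface text tells. Its arguments: {"type":"object","properties":{"offset":{"type":"array"},"yaw":{"type":"array"},"fingers":{"type":"number"},"squeeze":{"type":"number"}},"required":["offset","yaw"]}

```bash
mkdir -p pics
python3 - <<'E'
from rig import *
import cv2,numpy as np
s=read_state();print({k:np.round(v,3).tolist() for k,v in s.items()})
for n in ["scene","side","wrist"]:
    c=capture(n); cv2.imwrite(f"pics/{n}0.png",c["frame"][:,:,::-1]); print(n,{k:np.round(v,4).tolist() for k,v in c.items() if k!="frame"})
    np.savez(f"{n}0.npz",**c)
E
```

```text
{'clock': 0.0, 'joints': [-0.864, 0.502, -0.427, 1.551, 0.221, 1.138, -0.21], 'qvel': [-0.001, -0.0, -0.002, 0.002, 0.001, -0.001, 0.001], 'joint_efforts': [-0.0, -56.658, -5.816, -27.912, -0.068, 0.031, 0.0], 'tool_pos': [0.279, 0.586, 0.248], 'orientation': [-1.388, -0.875, 0.878], 'ft_force': [0.092, 0.704, 0.471], 'wrist_torque': [0.051, -0.018, 0.01], 'gripper_width': 1.0}
scene {'intrinsics': [[483.1565, 0.0, 321.5195], [0.0, 483.1565, 237.3352], [0.0, 0.0, 1.0]], 'T': [[0.0701, -0.6069, 0.7917, 1.4349], [0.9975, 0.0507, -0.0495, -0.0657], [-0.0101, 0.7932, 0.6089, 0.809], [0.0, 0.0, 0.0, 1.0]]}
side {'intrinsics': [[588.1115, 0.0, 313.6599], [0.0, 588.1115, 241.4388], [0.0, 0.0, 1.0]], 'T': [[-0.7915, 0.4541, -0.4091, -0.1035], [-0.6112, -0.5955, 0.5213, 0.7908], [-0.0069, 0.6626, 0.7489, 1.2019], [0.0, 0.0, 0.0, 1.0]]}
wrist {'intrinsics': [[371.6483, 0.0, 321.3236], [0.0, 371.6483, 236.2068], [0.0, 0.0, 1.0]], 'hand_eye': [[1.0, -0.0008, -0.0004, -0.0002], [-0.0001, 0.2981, -0.9545, -0.1359], [0.0009, 0.9545, 0.2981, 0.0813], [0.0, 0.0, 0.0, 1.0]]}
```

View pics/scene0.png

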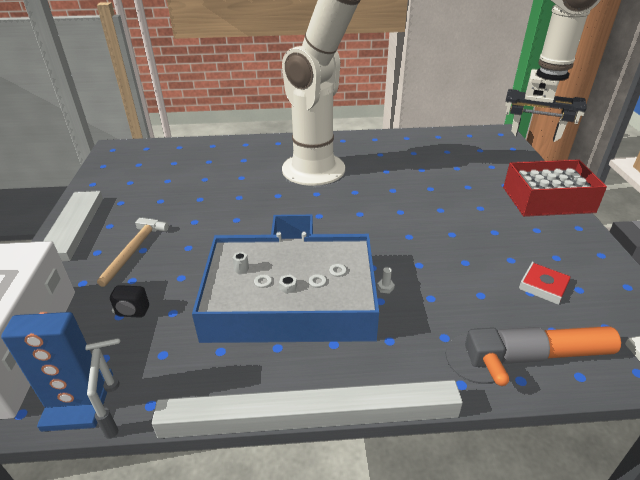

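View pics/side0.png

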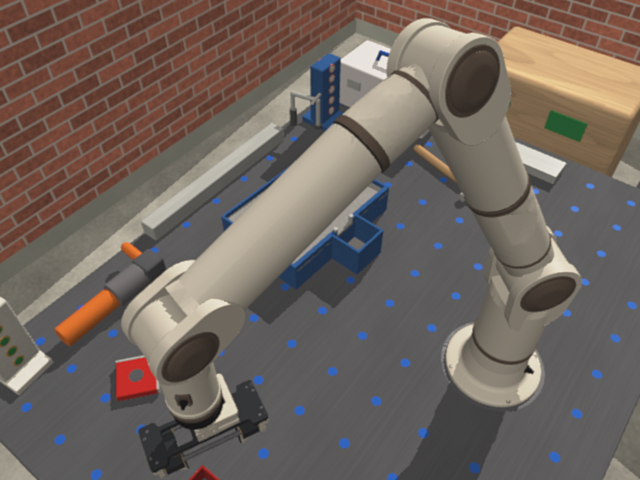

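View pics/wrist0.png

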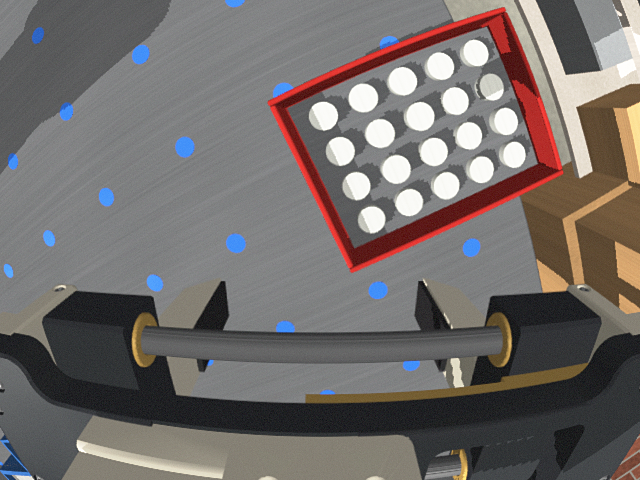

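Run:
```python
import cv2,numpy as np
f=cv2.imread("pics/scene0.png")
c=f[205:345,185:405]; cv2.imwrite("pics/crop0.png",cv2.resize(c,None,fx=3.6,fy=3.6,interpolation=cv2.INTER_CUBIC))
```

```text
(no output)
```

View pics/crop0.png

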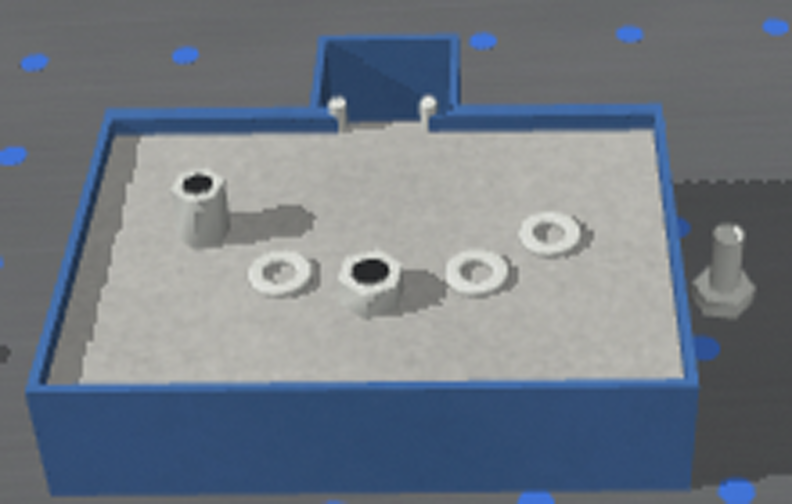

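```bash
cat > h.py <<'E'
import numpy as np,cv2
def ray(c,u,v):
    K=c["intrinsics"];T=c["T"]
    d=np.array([(u-K[0,2])/K[0,0],-(v-K[1,2])/K[1,1],-1.]);return T[:3,3],T[:3,:3]@d
def onz(c,u,v,z):
    o,d=ray(c,u,v);return o+d*(z-o[2])/d[2]
E
python3 - <<'E'
from h import *
c=dict(np.load("scene0.npz"));f=c["frame"]
g=f.min(2).astype(int)
roi=np.zeros(g.shape,bool);roi[250:300,225:360]=1
hi=((g>195)&roi).astype(np.uint8)
n,l,st,ce=cv2.connectedComponentsWithStats(hi)
for i in range(1,n):
    if st[i,4]>20: print(st[i],ce[i])
for n,(a,b) in dict(pL=(338,103),pR=(428,102)).items():
    print(n,onz(c,185+a/3.6,205+b/3.6,.097).round(4))
# rim outer corners, crop
for n,(a,b) in dict(nl=(106,111),nr=(661,107),fl=(27,392),fr=(697,383)).items():
    print(n,onz(c,185+a/3.6,205+b/3.6,.089).round(4))
for n,(a,b,z) in dict(w1=(280,275,.080),w2=(478,273,.080),w3=(551,235,.08),nut=(370,272,.095),lnut=(200,185,.115)).items():
    print(n,onz(c,185+a/3.6,205+b/3.6,z).round(4))
E
```

```text
[329 264  17  11  93] [336.88172043 269.12903226]
[254 275  17  11  94] [261.9787234  280.08510638]
[279 275  17  12  69] [286.98550725 280.60869565]
[309 275  17  11  99] [316.75757576 279.90909091]
pL [ 0.4855 -0.1108  0.097 ]
pR [ 0.4895 -0.0497  0.097 ]
nl [ 0.4707 -0.2699  0.089 ]
nr [0.4978 0.1091 0.089 ]
fl [ 0.7322 -0.2869  0.089 ]
fr [0.7555 0.0914 0.089 ]
w1 [ 0.6363 -0.1476  0.08  ]
w2 [ 0.6444 -0.0258  0.08  ]
w3 [0.6129 0.0224 0.08  ]
nut [ 0.6545 -0.0916  0.095 ]
lnut [ 0.5876 -0.1957  0.115 ]
```

```bash
cat >> h.py <<'E'
from scipy.spatial.transform import Rotation as Ro
GATE=np.array([.482,-.080,.075]);YAW=np.deg2rad(-3.8)
def cur(verbose=True):
    from rig import read_state
    s=read_state();p=np.array(s["tool_pos"]);R=Ro.from_rotvec(s["orientation"]).as_matrix()
    if verbose: print("t",round(float(s["clock"]),2),"p",p.round(4),"Y",R[:,1].round(3),"Z",R[:,2].round(3),"ang Z",round(np.degrees(np.arctan2(R[1,2],R[0,2])),2),"F",np.round(s["ft_force"],1),"w",round(float(s["gripper_width"]),3),"J",np.round(s["joints"],2))
    return s,p,R
def w2tray(p):
    c,s=np.cos(YAW),np.sin(YAW);d=np.asarray(p)[:2]-GATE[:2];return np.array([c*d[0]+s*d[1],-s*d[0]+c*d[1]])
def tray2w(q):
    c,s=np.cos(YAW),np.sin(YAW);return GATE[:2]+np.array([c*q[0]-s*q[1],s*q[0]+c*q[1]])
def plan(target,angZ=None):
    "offset in tool axes for target xyz, and yaw so that tool Z points at world angle angZ deg"
    s,p,R=cur(); o=R.T@(np.asarray(target)-p); a=np.degrees(np.arctan2(R[1,2],R[0,2]))
    print("offset mm",(o*1000).round(1), "yaw", None if angZ is None else round((-(angZ-a)+180)%360-180,2))
def wonz(c,u,v,z,p,R):
    K=c["intrinsics"];x=(u-K[0,2]);y=(v-K[1,2]);r=np.hypot(x,y);th=r/K[0,0]
    d=np.array([np.sin(th)*x/r,-np.sin(th)*y/r,-np.cos(th)]);H=c["hand_eye"]
    o=p+R@H[:3,3];d=R@H[:3,:3]@d;return o+d*(z-o[2])/d[2]
E
python3 - <<'E'
from h import *
plan([.70,-.07,.26],176)
for n,w in dict(w1=(.6363,-.1476),w2=(.6444,-.0258),w3=(.6129,.0224),nut=(.6545,-.0916),ln=(.5876,-.1957),mid=(.527,-.083)).items(): print(n,w2tray(w).round(4))
E
```

```text
t 0.15 p [0.2789 0.5866 0.2479] Y [-0.001 -0.001 -1.   ] Z [-0.903  0.429  0.   ] ang Z 154.58 F [ 0.9  0.1 -1.1] w 0.997 J [-0.86  0.5  -0.43  1.55  0.22  1.14 -0.21]
offset mm [-412.2  -11.5 -662.2] yaw -21.42
w1 [ 0.1584 -0.0572]
w2 [0.1585 0.0648]
w3 [0.1238 0.1109]
nut [ 1.729e-01 -1.000e-04]
ln [ 0.113  -0.1084]
mid [ 0.0451 -0.    ]
```

Run:
```python
from h import *
plan([.60,-.08,.28],176)
```

```text
t 0.15 p [0.2789 0.5866 0.2479] Y [-0.001 -0.001 -1.   ] Z [-0.903  0.429  0.   ] ang Z 154.58 F [ 0.9  0.1 -1.1] w 0.997 J [-0.86  0.5  -0.43  1.55  0.22  1.14 -0.21]
offset mm [-464.2  -31.4 -576.2] yaw -21.42
```

Call:
step_arm:
  offset:
    - [-0.464,-0.031,-0.576]
    - [-0.464,-0.031,-0.576]
    - [-0.464,-0.031,-0.576]
    - [-0.464,-0.031,-0.576]
    - [-0.464,-0.031,-0.576]
    - [-0.464,-0.031,-0.576]
    - [-0.464,-0.031,-0.576]
    - [-0.464,-0.031,-0.576]
  yaw: [-21.4,-21.4,-21.4,-21.4,-21.4,-21.4,-21.4,-21.4]
  fingers: 0.014

```text
clock: 0.82
tool_pos: [0.4238, 0.2853, 0.2627]
orientation: [-1.242, -1.157, 1.157]
ft_force: [0.4, 0.1, 0.0]
gripper_width: 0.47
```

Run:
```python
from h import *
plan([.60,-.08,.28],176)
```

```text
t 0.82 p [0.4238 0.2853 0.2627] Y [-0. -0. -1.] Z [-0.998  0.07  -0.   ] ang Z 175.97 F [0.4 0.1 0. ] w 0.47 J [-0.27  0.23 -0.43  1.88  0.11  1.05  0.75]
offset mm [-352.   -17.3 -201.4] yaw -0.03
```

Call:
step_arm:
  offset:
    - [-0.352,-0.017,-0.201]
    - [-0.352,-0.017,-0.201]
    - [-0.352,-0.017,-0.201]
    - [-0.352,-0.017,-0.201]
    - [-0.352,-0.017,-0.201]
    - [-0.352,-0.017,-0.201]
    - [-0.352,-0.017,-0.201]
    - [-0.352,-0.017,-0.201]
  yaw: [0,0,0,0,0,0,0,0]

```text
clock: 1.48
tool_pos: [0.5682, -0.0147, 0.2767]
orientation: [-1.242, -1.157, 1.157]
ft_force: [0.6, 1.4, 0.9]
gripper_width: 0.152
```

Call:
step_arm:
  offset:
    - [-0.07,0,-0.04]
    - [-0.07,0,-0.04]
    - [-0.07,0,-0.04]
    - [-0.07,0,-0.04]
  yaw: [0,0,0,0]

```text
clock: 1.82
tool_pos: [0.6028, -0.0888, 0.2757]
orientation: [-1.244, -1.152, 1.154]
ft_force: [-0.4, 1.4, -0.3]
gripper_width: 0.152
```

Run:
```python
from h import *
from rig import *
s,p,R=cur(); c=capture("wrist"); np.savez("w1.npz",p=p,R=R,**c); cv2.imwrite("pics/w1.png",c["frame"][:,:,::-1])
plan([.60,-.08,.28],176)
```

```text
t 1.82 p [ 0.6028 -0.0888  0.2757] Y [-0.001 -0.001 -1.   ] Z [-0.997  0.076  0.001] ang Z 175.64 F [-0.4  1.4 -0.3] w 0.152 J [ 0.24  0.38 -0.18  1.63  0.08  1.14  1.54]
t 1.87 p [ 0.6025 -0.0859  0.2758] Y [-0.001  0.001 -1.   ] Z [-0.997  0.072  0.002] ang Z 175.86 F [ 0.   0.7 -0.3] w 0.153 J [ 0.24  0.38 -0.19  1.64  0.07  1.14  1.53]
offset mm [ 5.7 -4.2  2.9] yaw -0.14
```

View pics/w1.png

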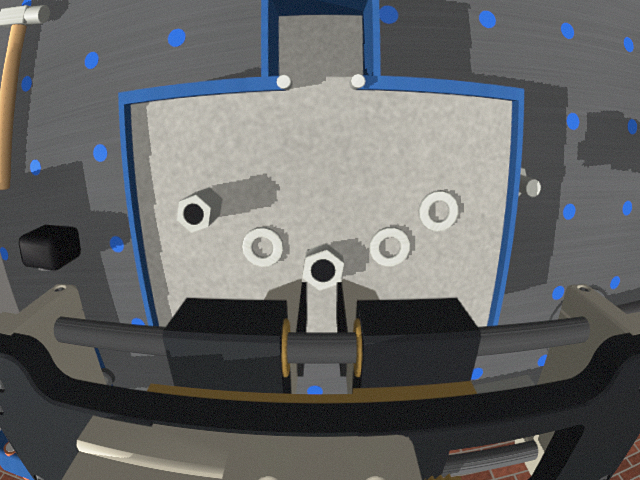

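Run:
```python
from h import *
c=dict(np.load("w1.npz"));p,R=c["p"],c["R"]
f=c["frame"];g=f.min(2).astype(int)
m=(g>205).astype(np.uint8)
n,l,st,ce=cv2.connectedComponentsWithStats(m)
for i in range(1,n):
    x,y,w,h,a=st[i]
    if a>80 and 60<y<280 and 170<x<470:
        # enclosing ellipse
        k=cv2.findContours((l==i).astype(np.uint8),0,2)[0][0]; (cx,cy),r=cv2.minEnclosingCircle(k)
        z=.081 if y>150 else .097
        P=wonz(c,cx,cy,z,p,R);print(st[i],(round(cx,1),round(cy,1)),round(r,1),P.round(4),w2tray(P).round(4))
for u,v in [(284,82),(358,81)]: P=wonz(c,u,v,.097,p,R);print(P.round(4),w2tray(P))
for u,v in [(120,95),(524,90)]: P=wonz(c,u,v,.089,p,R);print(P.round(4),w2tray(P))
P=wonz(c,193,213,.115,p,R);print('ln',P.round(4),w2tray(P));P=wonz(c,323,269,.095,p,R);print('nut',P.round(4),w2tray(P))
```

```text
[277  75  13  13 126] (282.9, 81.1) 6.2 [ 0.4825 -0.1119  0.097 ] [ 0.0026 -0.0318]
[351  74  13  13 125] (357.2, 80.3) 6.4 [ 0.4865 -0.0503  0.097 ] [0.0026 0.0299]
[420 192  37  39 713] (438.1, 211.1) 19.7 [0.6079 0.0213 0.081 ] [0.1189 0.1094]
[177 196  33  36 452] (193.0, 214.0) 18.4 [ 0.5931 -0.2109  0.081 ] [ 0.1196 -0.1233]
[242 229  40  38 711] (261.6, 246.9) 19.7 [ 0.6307 -0.1479  0.081 ] [ 0.1529 -0.0579]
[370 229  39  37 702] (389.4, 247.4) 19.6 [ 0.6404 -0.0268  0.081 ] [0.1545 0.0636]
[303 251  40  39 620] (322.5, 270.5) 20.9 [ 0.659 -0.092  0.081] [ 0.1774 -0.0003]
[ 0.4834 -0.111   0.097 ] [ 0.00343119 -0.0308637 ]
[ 0.4871 -0.0497  0.097 ] [0.00312704 0.0305948 ]
[ 0.4692 -0.2686  0.089 ] [-0.00027209 -0.18902536]
[0.4927 0.1104 0.089 ] [-0.00197745  0.19071008]
ln [ 0.5849 -0.1976  0.115 ] [ 0.11050749 -0.11049115]
nut [ 0.6517 -0.0911  0.095 ] [0.17005045 0.00021959]
```

```bash
sed -i 's/\[.482,-.080,.075\]/[.480,-.080,.075]/' h.py
cat >> h.py <<'E'
W=dict(w1=(.6335,-.1478),w2=(.6424,-.0263),w3=(.6104,.0219));MID=tray2w([.045,0])
def sweep(n):
    w=np.array(W[n]);d=MID-w;L=np.hypot(*d);u=d/L;a=np.degrees(np.arctan2(u[1],u[0]))%360
    st=w-u*.036;print(n,"dist",L.round(4),"ang",a.round(1),"start",st.round(4));return st,a,u
E
python3 - <<'E'
from h import *
for n in W: sweep(n)
st,a,u=sweep("w2");plan([*st,.13],a)
E
```

```text
w1 dist 0.1265 ang 149.2 start [ 0.6644 -0.1663]
w2 dist 0.1305 ang 205.8 start [ 0.6748 -0.0107]
w3 dist 0.1353 ang 230.8 start [0.6331 0.0498]
w2 dist 0.1305 ang 205.8 start [ 0.6748 -0.0107]
t 1.87 p [ 0.6025 -0.0859  0.2758] Y [-0.001  0.001 -1.   ] Z [-0.997  0.072  0.002] ang Z 175.86 F [ 0.   0.7 -0.3] w 0.153 J [ 0.24  0.38 -0.19  1.64  0.07  1.14  1.53]
offset mm [ 80.2 145.8 -66.9] yaw -29.89
```

Call:
step_arm:
  offset:
    - [0.08,0.03,-0.067]
    - [0.08,0.07,-0.067]
    - [0.08,0.11,-0.067]
    - [0.08,0.146,-0.067]
    - [0.08,0.146,-0.067]
    - [0.08,0.146,-0.067]
    - [0.08,0.146,-0.067]
    - [0.08,0.146,-0.067]
  yaw: [-7,-14,-21,-28,-30,-30,-30,-30]

```text
clock: 2.53
tool_pos: [0.676, -0.0094, 0.1327]
orientation: [-0.962, -1.536, 1.534]
ft_force: [-0.4, -0.0, 0.6]
gripper_width: 0.149
```

Run:
```python
from h import *
from rig import *
st,a,u=sweep("w2");s,p,R=cur(); c=capture("wrist"); np.savez("w2.npz",p=p,R=R,**c); cv2.imwrite("pics/w2.png",c["frame"][:,:,::-1])
plan([*st,.0995],a)
```

```text
w2 dist 0.1305 ang 205.8 start [ 0.6748 -0.0107]
t 2.53 p [ 0.676  -0.0094  0.1327] Y [ 0.002  0.    -1.   ] Z [-0.899 -0.438 -0.002] ang Z -154.04 F [-0.4 -0.   0.6] w 0.149 J [ 0.17  0.65 -0.28  1.57  0.21  0.95  1.84]
t 2.58 p [ 0.6767 -0.01    0.1337] Y [ 0.004 -0.    -1.   ] Z [-0.899 -0.437 -0.004] ang Z -154.08 F [-0.1 -1.1 -0. ] w 0.154 J [ 0.17  0.65 -0.28  1.57  0.21  0.95  1.84]
offset mm [ 0.3 34.2  2.1] yaw 0.17
```

View pics/w2.png

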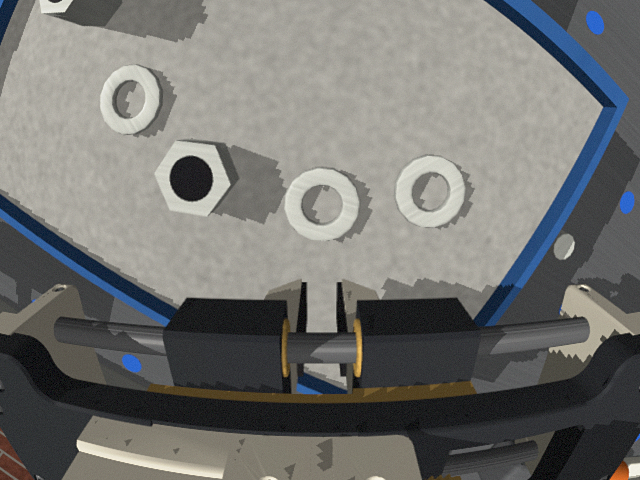

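Call:
step_arm:
  offset:
    - [0,0.015,0.001]
    - [0,0.026,0.001]
    - [0,0.032,0.001]
    - [0,0.033,0.001]
    - [0,0.033,0.001]
  yaw: [0,0,0,0,0]

```text
clock: 3.0
tool_pos: [0.6743, -0.011, 0.0979]
orientation: [-0.96, -1.534, 1.535]
ft_force: [-1.3, 0.1, 0.4]
gripper_width: 0.153
```

Run:
```python
from h import *
from rig import *
st,a,u=sweep("w2");s,p,R=cur(); c=capture("wrist"); np.savez("w3.npz",p=p,R=R,**c); cv2.imwrite("pics/w3.png",c["frame"][:,:,::-1])
plan([*(MID-u*.028),.0995],a)
```

```text
w2 dist 0.1305 ang 205.8 start [ 0.6748 -0.0107]
t 3.0 p [ 0.6743 -0.011   0.0979] Y [-0. -0. -1.] Z [-0.899 -0.437  0.   ] ang Z -154.06 F [-1.3  0.1  0.4] w 0.153 J [ 0.16  0.69 -0.27  1.59  0.22  0.89  1.84]
t 3.05 p [ 0.6747 -0.0108  0.0983] Y [ 0.001 -0.    -1.   ] Z [-0.899 -0.438 -0.001] ang Z -154.05 F [0.4 0.7 0.6] w 0.153 J [ 0.16  0.69 -0.27  1.59  0.22  0.89  1.84]
offset mm [  0.6  -1.3 138.3] yaw 0.2
```

View pics/w3.png

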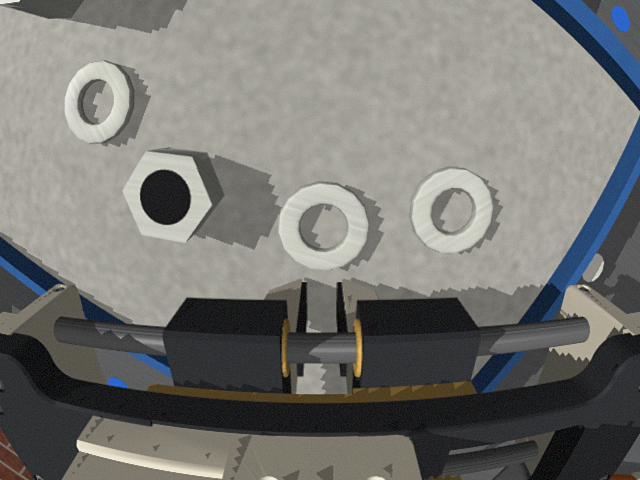

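Call:
step_arm:
  offset:
    - [0,-0.001,0.006]
    - [0,-0.001,0.012]
    - [0,-0.001,0.022]
    - [0,-0.001,0.034]
    - [0,-0.001,0.046]
    - [0,-0.001,0.058]
    - [0,-0.001,0.068]
    - [0,-0.001,0.075]
  yaw: [0,0,0,0,0,0,0,0]

```text
clock: 3.72
tool_pos: [0.6056, -0.0447, 0.0989]
orientation: [-0.96, -1.534, 1.535]
ft_force: [-0.1, -0.2, 0.1]
gripper_width: 0.152
```

Run:
```python
from h import *
from rig import *
st,a,u=sweep("w2");s,p,R=cur(); c=capture("wrist"); np.savez("w4.npz",p=p,R=R,**c); cv2.imwrite("pics/w4.png",c["frame"][:,:,::-1])
plan([*(MID-u*.028),.0995],a)
```

```text
w2 dist 0.1305 ang 205.8 start [ 0.6748 -0.0107]
t 3.72 p [ 0.6056 -0.0447  0.0989] Y [-0.    -0.001 -1.   ] Z [-0.899 -0.437  0.001] ang Z -154.08 F [-0.1 -0.2  0.1] w 0.152 J [ 0.24  0.59 -0.28  1.78  0.21  0.81  1.88]
t 3.77 p [ 0.6046 -0.0454  0.0986] Y [-0.002 -0.001 -1.   ] Z [-0.9   -0.437  0.002] ang Z -154.11 F [-2.  -0.7  0.2] w 0.152 J [ 0.24  0.59 -0.28  1.78  0.21  0.81  1.88]
offset mm [ 0.9 -0.7 60.1] yaw 0.13
```

View pics/w4.png

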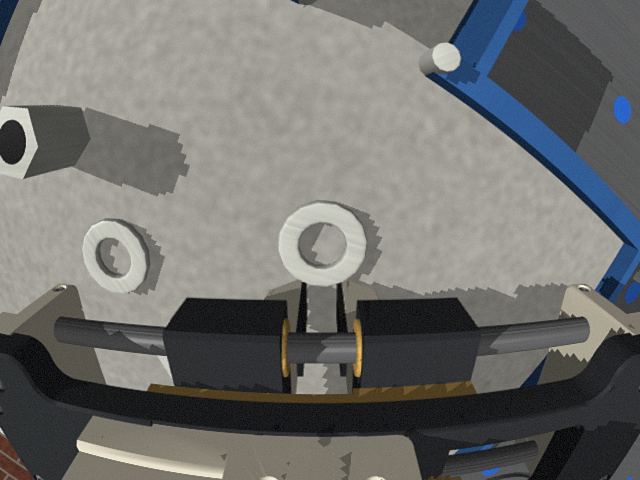

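```bash
cat >> h.py <<'E'
def washers(fn,thr=200):
    c=dict(np.load(fn));p,R=c["p"],c["R"];g=c["frame"].min(2).astype(int)
    n,l,st,ce=cv2.connectedComponentsWithStats((g>thr).astype(np.uint8))
    for i in range(1,n):
        x,y,w,h,a=st[i]
        if a>400 and y<290 and w<120 and h<120:
            k=cv2.findContours((l==i).astype(np.uint8),0,2)[0];k=max(k,key=len);(cx,cy),r=cv2.minEnclosingCircle(k)
            P=wonz(c,cx,cy,.081,p,R);print((round(cx,1),round(cy,1)),round(r,1),"world",P[:2].round(4),"tray",w2tray(P).round(4),"tool mm",(R.T@(P-p)*1000).round(1))
E
python3 - <<'E'
from h import *
for f in ["w2.npz","w3.npz","w4.npz"]: print(f);washers(f)
c=dict(np.load("w4.npz"));P=wonz(c,447,57,.097,c["p"],c["R"]);print(P.round(4),w2tray(P))
E
```

```text
w2.npz
(117.0, 94.5) 29.6 world [ 0.6316 -0.1553] tray [ 0.1562 -0.0651] tool mm [-111.7   51.6  103.9]
w3.npz
(87.0, 97.5) 36.5 world [ 0.6311 -0.1525] tray [ 0.1556 -0.0623] tool mm [-108.3   17.   100.7]
w4.npz
(17.0, 119.0) 19.2 world [ 0.5875 -0.2306] tray [ 0.1173 -0.1431] tool mm [-159.3   18.    97.5]
[ 0.4869 -0.0497  0.097 ] [0.00483805 0.030671  ]
```

Run:
```python
from h import *
c=dict(np.load("w4.npz"));
P=wonz(c,322,243,.081,c["p"],c["R"]);print(P.round(4),w2tray(P),(c["R"].T@(P-c["p"])*1000).round(1))
```

```text
[ 0.5782 -0.0575  0.081 ] [0.09650461 0.02897357] [ 0.5 17.9 30.2]
```

Call:
step_arm:
  offset:
    - [0,0,0.008]
    - [0,0,0.02]
    - [0,0,0.032]
    - [0,0,0.044]
    - [0,0,0.052]
    - [0,0,0.057]
    - [0,0,0.06]
    - [0,0,0.06]
  yaw: [0,0,0,0,0,0,0,0]

```text
clock: 4.43
tool_pos: [0.5527, -0.07, 0.0986]
orientation: [-0.959, -1.534, 1.535]
ft_force: [0.6, 0.3, -0.4]
gripper_width: 0.155
```

Run:
```python
from h import *
from rig import *
s,p,R=cur(); c=capture("wrist"); np.savez("w5.npz",p=p,R=R,**c); cv2.imwrite("pics/w5.png",c["frame"][:,:,::-1])
plan([*tray2w([.045+.036,0]),.099],176.2)
```

```text
t 4.43 p [ 0.5527 -0.07    0.0986] Y [-0. -0. -1.] Z [-0.899 -0.438  0.   ] ang Z -154.04 F [ 0.6  0.3 -0.4] w 0.155 J [ 0.3   0.52 -0.28  1.9   0.2   0.75  1.93]
t 4.48 p [ 0.5532 -0.0697  0.0987] Y [ 0.  0. -1.] Z [-0.899 -0.438 -0.   ] ang Z -154.02 F [ 0.7 -0.4  0.2] w 0.153 J [ 0.3   0.52 -0.28  1.9   0.2   0.75  1.93]
offset mm [-17.4  -0.3  -0. ] yaw 29.78
```

View pics/w5.png

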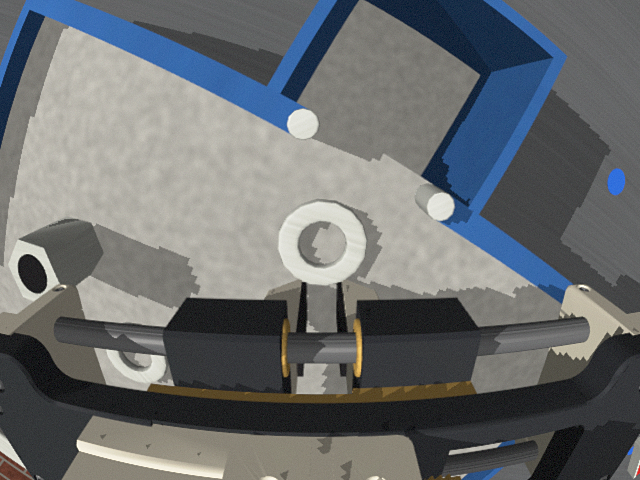

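Call:
step_arm:
  offset:
    - [0,0,-0.009]
    - [-0.005,0,-0.008]
    - [-0.009,0,-0.006]
    - [-0.013,0,-0.003]
    - [-0.016,0,-0.001]
    - [-0.017,0,0]
    - [-0.017,0,0]
  yaw: [0,7,14,21,28,29.8,29.8]

```text
clock: 5.07
tool_pos: [0.5612, -0.0847, 0.0985]
orientation: [-1.24, -1.161, 1.161]
ft_force: [-0.8, 0.3, -0.4]
gripper_width: 0.155
```

Run:
```python
from h import *
from rig import *
s,p,R=cur(); c=capture("wrist"); np.savez("w6.npz",p=p,R=R,**c); cv2.imwrite("pics/w6.png",c["frame"][:,:,::-1])
plan([*tray2w([.02+.028,0]),.099],176.2)
```

```text
t 5.07 p [ 0.5612 -0.0847  0.0985] Y [ 0. -0. -1.] Z [-0.998  0.065 -0.   ] ang Z 176.26 F [-0.8  0.3 -0.4] w 0.155 J [ 0.23  0.52 -0.16  1.88  0.11  0.75  1.51]
t 5.12 p [ 0.5611 -0.0844  0.0986] Y [ 0.  0. -1.] Z [-0.998  0.063 -0.   ] ang Z 176.4 F [-0.5 -0.2 -0.2] w 0.152 J [ 0.23  0.52 -0.16  1.88  0.11  0.75  1.51]
offset mm [-0.8 -0.5 33.2] yaw 0.2
```

View pics/w6.png

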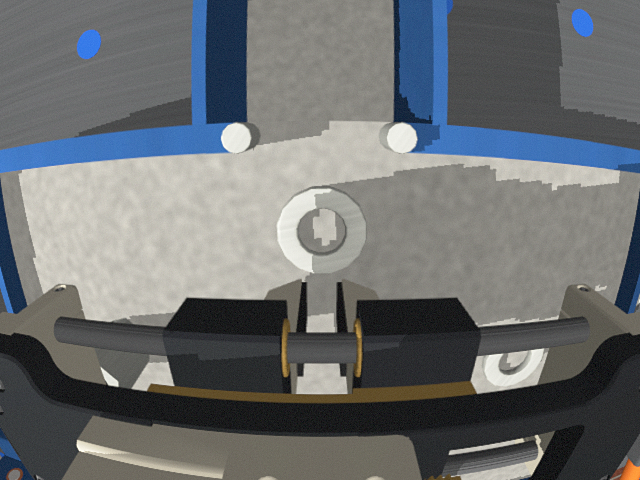

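Call:
step_arm:
  offset:
    - [-0.001,0,0.006]
    - [-0.001,0,0.013]
    - [-0.001,0,0.021]
    - [-0.001,0,0.027]
    - [-0.001,0,0.031]
    - [-0.001,0,0.033]
    - [-0.001,0,0.033]
    - [-0.001,0,0.028]
  yaw: [0,0,0,0,0,0,0,0]

```text
clock: 5.78
tool_pos: [0.5317, -0.0843, 0.0986]
orientation: [-1.239, -1.159, 1.16]
ft_force: [0.3, 0.5, 0.3]
gripper_width: 0.153
```

Call:
step_arm:
  offset:
    - [0,0,0]
    - [0,0,0]
    - [0,0,0]
    - [0,0,0.002]
    - [0,0,0.004]
  yaw: [0,0,0,0,0]
  fingers: 0.0

```text
clock: 6.2
tool_pos: [0.5283, -0.0839, 0.0985]
orientation: [-1.24, -1.16, 1.16]
ft_force: [-0.2, 0.0, -0.2]
gripper_width: -0.001
```

Run:
```python
from h import *
from rig import *
s,p,R=cur(); c=capture("wrist"); np.savez("w7.npz",p=p,R=R,**c); cv2.imwrite("pics/w7.png",c["frame"][:,:,::-1])
print(w2tray(p)); plan([*tray2w([.02,0]),.099],176.2)
```

```text
t 6.2 p [ 0.5283 -0.0839  0.0985] Y [-0.  0. -1.] Z [-0.998  0.067  0.   ] ang Z 176.17 F [-0.2  0.  -0.2] w -0.001 J [ 0.24  0.47 -0.16  1.96  0.11  0.72  1.52]
[ 0.04849501 -0.00069867]
t 6.25 p [ 0.5278 -0.0839  0.0984] Y [-0.001  0.    -1.   ] Z [-0.998  0.067  0.001] ang Z 176.18 F [0.8 0.5 0.1] w 0.006 J [ 0.24  0.47 -0.16  1.96  0.11  0.72  1.52]
offset mm [ 0.7 -0.5 27.9] yaw -0.02
```

View pics/w7.png

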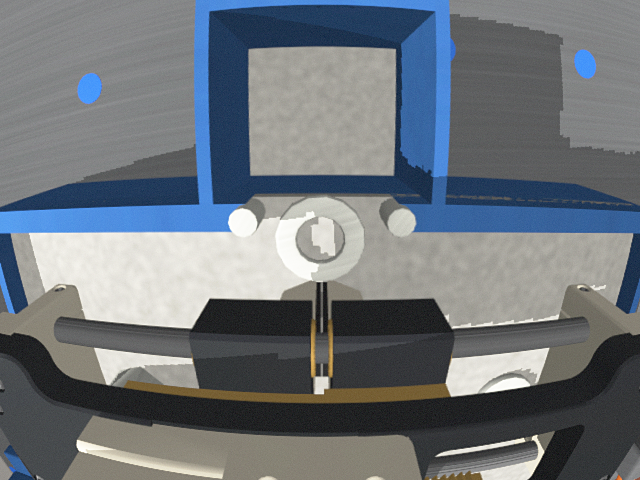

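Call:
step_arm:
  offset:
    - [0.0005,0,0.004]
    - [0.0005,0,0.009]
    - [0.0005,0,0.015]
    - [0.0005,0,0.021]
    - [0.0005,0,0.026]
    - [0.0005,0,0.029]
    - [0.0005,0,0.029]
  yaw: [0,0,0,0,0,0,0]

```text
clock: 6.83
tool_pos: [0.4985, -0.0815, 0.0986]
orientation: [-1.239, -1.159, 1.16]
ft_force: [0.4, -0.8, 0.1]
gripper_width: -0.0
```

Run:
```python
from h import *
from rig import *
s,p,R=cur(); c=capture("wrist"); np.savez("w8.npz",p=p,R=R,**c); cv2.imwrite("pics/w8.png",c["frame"][:,:,::-1])
print(w2tray(p)); st,a,u=sweep("w3"); plan([*st,.13],a)
```

```text
t 6.83 p [ 0.4985 -0.0815  0.0986] Y [-0.001 -0.    -1.   ] Z [-0.998  0.067  0.001] ang Z 176.16 F [ 0.4 -0.8  0.1] w -0.0 J [ 0.24  0.43 -0.16  2.03  0.11  0.69  1.52]
[ 0.0185172  -0.00030547]
w3 dist 0.1353 ang 230.8 start [0.6331 0.0498]
t 6.88 p [ 0.4991 -0.0815  0.0987] Y [-0. -0. -1.] Z [-0.998  0.067  0.   ] ang Z 176.17 F [ 0.6  0.4 -0.3] w 0.005 J [ 0.24  0.43 -0.16  2.03  0.11  0.69  1.52]
offset mm [ 140.   -31.4 -125. ] yaw -54.64
```

View pics/w8.png

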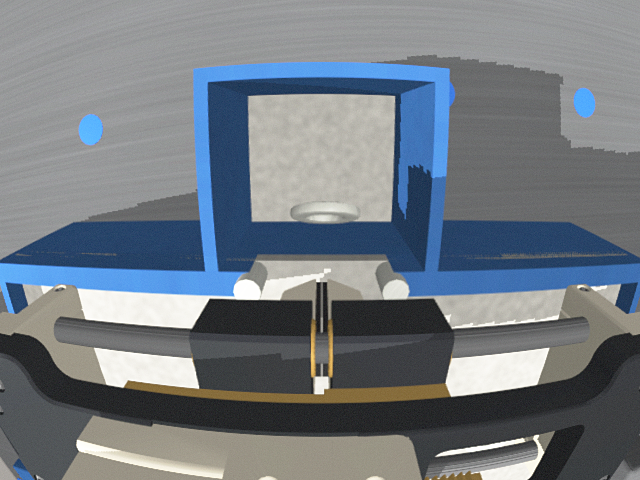

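Call:
step_arm:
  offset:
    - [0,0,-0.02]
    - [0.02,-0.03,-0.04]
    - [0.05,-0.06,-0.06]
    - [0.08,-0.07,-0.08]
    - [0.11,-0.07,-0.105]
    - [0.14,-0.07,-0.125]
    - [0.14,-0.06,-0.125]
    - [0.14,-0.05,-0.125]
  yaw: [0,-7,-14,-21,-28,-35,-42,-49]
  fingers: 0.014

```text
clock: 7.55
tool_pos: [0.6355, 0.0539, 0.1492]
orientation: [-0.721, -1.773, 1.766]
ft_force: [-0.3, -1.9, -0.2]
gripper_width: 0.152
```

Run:
```python
from h import *
st,a,u=sweep("w3"); plan([*st,.13],a)
```

```text
w3 dist 0.1353 ang 230.8 start [0.6331 0.0498]
t 7.55 p [0.6355 0.0539 0.1492] Y [ 0.003  0.002 -1.   ] Z [-0.697 -0.717 -0.004] ang Z -134.22 F [-0.3 -1.9 -0.2] w 0.152 J [ 0.15  0.58 -0.38  1.67  0.25  0.94  2.05]
offset mm [-1.1 19.2  4.6] yaw -5.04
```

Call:
step_arm:
  offset:
    - [0,0.01,0]
    - [0,0.02,0]
    - [0,0.02,0]
    - [0,0.02,0]
  yaw: [-5.4,-5.4,-5.4,-5.4]

```text
clock: 7.88
tool_pos: [0.6331, 0.0495, 0.1278]
orientation: [-0.654, -1.82, 1.821]
ft_force: [-1.3, -0.0, 0.3]
gripper_width: 0.151
```

Run:
```python
from h import *
from rig import *
st,a,u=sweep("w3");s,p,R=cur(); c=capture("wrist"); np.savez("w9.npz",p=p,R=R,**c); cv2.imwrite("pics/w9.png",c["frame"][:,:,::-1])
plan([*st,.0990],a)
```

```text
w3 dist 0.1353 ang 230.8 start [0.6331 0.0498]
t 7.88 p [0.6331 0.0495 0.1278] Y [-0.002 -0.    -1.   ] Z [-0.638 -0.77   0.001] ang Z -129.62 F [-1.3 -0.   0.3] w 0.151 J [ 0.16  0.61 -0.39  1.68  0.28  0.91  2.12]
t 7.93 p [0.6337 0.0497 0.1286] Y [-0.  0. -1.] Z [-0.637 -0.771  0.   ] ang Z -129.58 F [ 0.7  0.2 -0.3] w 0.152 J [ 0.16  0.6  -0.39  1.68  0.28  0.91  2.12]
offset mm [ 0.5 29.6  0.2] yaw -0.39
```

View pics/w9.png

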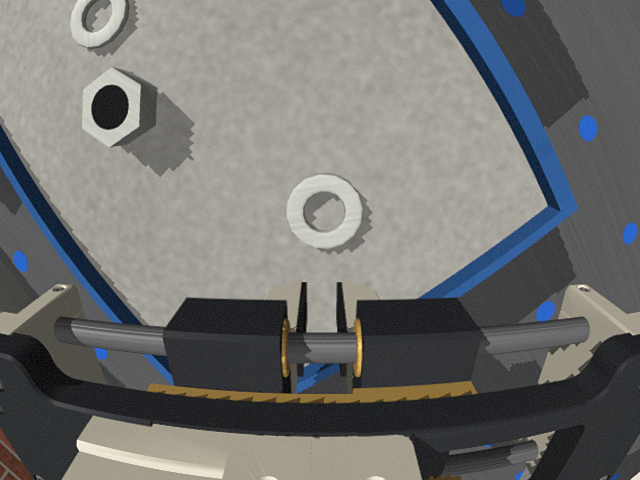

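Call:
step_arm:
  offset:
    - [0.001,0.014,0]
    - [0.001,0.024,0]
    - [0.0015,0.029,0]
    - [0.0015,0.0295,0]
    - [0.0015,0.0295,0.003]
    - [0.0015,0.0295,0.009]
    - [0.0015,0.0295,0.018]
    - [0.0015,0.0295,0.03]
  yaw: [0,0,0,0,0,0,0,0]

```text
clock: 8.6
tool_pos: [0.6131, 0.0275, 0.0993]
orientation: [-0.653, -1.824, 1.823]
ft_force: [0.2, -0.1, -0.3]
gripper_width: 0.153
```

Run:
```python
from h import *
from rig import *
st,a,u=sweep("w3");s,p,R=cur(); c=capture("wrist"); np.savez("w10.npz",p=p,R=R,**c); cv2.imwrite("pics/w10.png",c["frame"][:,:,::-1])
plan([*(MID-u*.029),.099],a)
```

```text
w3 dist 0.1353 ang 230.8 start [0.6331 0.0498]
t 8.6 p [0.6131 0.0275 0.0993] Y [ 0.001  0.    -1.   ] Z [-0.635 -0.773 -0.001] ang Z -129.39 F [ 0.2 -0.1 -0.3] w 0.153 J [ 0.19  0.61 -0.38  1.76  0.29  0.83  2.13]
t 8.65 p [0.6111 0.0238 0.0988] Y [-0.002 -0.002 -1.   ] Z [-0.637 -0.771  0.003] ang Z -129.55 F [-2.  -1.6 -0.6] w 0.15 J [ 0.2   0.61 -0.38  1.76  0.29  0.83  2.14]
offset mm [ -1.4   0.2 108.2] yaw -0.36
```

View pics/w10.png

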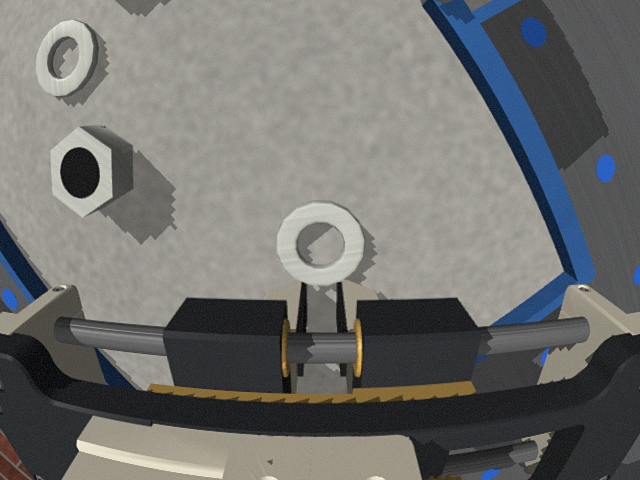

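Call:
step_arm:
  offset:
    - [0,0,0.008]
    - [0,0,0.02]
    - [0,0,0.033]
    - [-0.0005,0,0.046]
    - [-0.001,0,0.059]
    - [-0.001,0,0.072]
    - [-0.001,0,0.084]
    - [-0.001,0,0.094]
  yaw: [0,0,0,0,0,0,0,0]

```text
clock: 9.32
tool_pos: [0.5535, -0.0472, 0.0991]
orientation: [-0.654, -1.822, 1.823]
ft_force: [0.6, 1.4, 0.4]
gripper_width: 0.149
```

Call:
step_arm:
  offset:
    - [0,0,0.007]
    - [0,0,0.012]
    - [0,0,0.015]
    - [0,0,0.015]
  yaw: [0,0,0,0]

```text
clock: 9.65
tool_pos: [0.5446, -0.0577, 0.0991]
orientation: [-0.653, -1.823, 1.823]
ft_force: [-0.1, 0.6, 0.0]
gripper_width: 0.149
```

Run:
```python
from h import *
from rig import *
s,p,R=cur(); c=capture("wrist"); np.savez("w11.npz",p=p,R=R,**c); cv2.imwrite("pics/w11.png",c["frame"][:,:,::-1])
P=wonz(c,322,242,.081,p,R);print(w2tray(P))
plan([*tray2w([.045+.037,0]),.099],176.2)
```

```text
t 9.65 p [ 0.5446 -0.0577  0.0991] Y [-0. -0. -1.] Z [-0.635 -0.772  0.   ] ang Z -129.46 F [-0.1  0.6  0. ] w 0.149 J [ 0.36  0.52 -0.38  1.92  0.27  0.75  2.28]
[0.04474585 0.00205326]
t 9.7 p [ 0.5449 -0.0572  0.0991] Y [-0.  0. -1.] Z [-0.635 -0.772  0.   ] ang Z -129.43 F [-0.1 -0.7 -0.6] w 0.153 J [ 0.36  0.52 -0.38  1.92  0.27  0.75  2.28]
offset mm [-31.    0.1  11.1] yaw 54.37
```

View pics/w11.png

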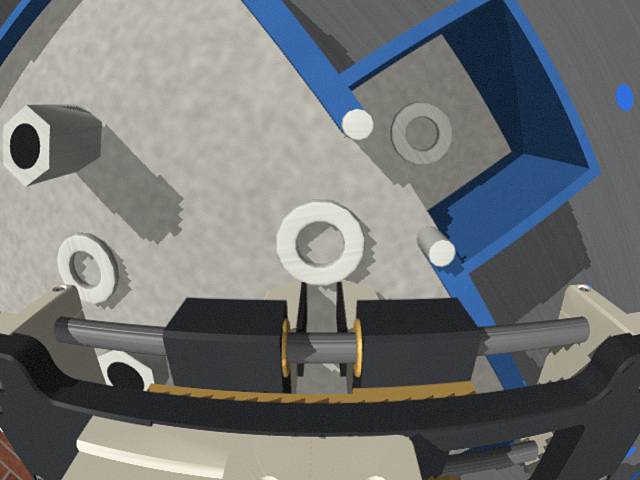

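Call:
step_arm:
  offset:
    - [0,0,-0.009]
    - [-0.005,0,-0.009]
    - [-0.009,0,-0.008]
    - [-0.0135,0,-0.0065]
    - [-0.018,0,-0.0045]
    - [-0.022,0,-0.002]
    - [-0.0255,0,0.001]
    - [-0.0285,0,0.005]
  yaw: [0,7,14,21,28,35,42,49]

```text
clock: 10.37
tool_pos: [0.5649, -0.0777, 0.099]
orientation: [-1.198, -1.227, 1.226]
ft_force: [0.4, 0.9, -0.4]
gripper_width: 0.157
```

Run:
```python
from h import *
from rig import *
plan([*tray2w([.045+.037,0]),.099],176.2)
```

```text
t 10.37 p [ 0.5649 -0.0777  0.099 ] Y [ 0.001  0.001 -1.   ] Z [-1.    -0.023 -0.001] ang Z -178.66 F [ 0.4  0.9 -0.4] w 0.157 J [ 0.22  0.52 -0.17  1.87  0.12  0.75  1.58]
offset mm [-7.7  0.   3.3] yaw 5.14
```

Call:
step_arm:
  offset:
    - [-0.005,0,0.001]
    - [-0.007,0,0.002]
    - [-0.007,0,0.002]
    - [-0.007,0,0.002]
  yaw: [5.2,5.2,5.2,5.2]

```text
clock: 10.7
tool_pos: [0.5623, -0.0853, 0.099]
orientation: [-1.236, -1.165, 1.165]
ft_force: [-0.5, -0.6, -0.7]
gripper_width: 0.152
```

Run:
```python
from h import *
from rig import *
s,p,R=cur(); c=capture("wrist"); np.savez("w12.npz",p=p,R=R,**c); cv2.imwrite("pics/w12.png",c["frame"][:,:,::-1])
plan([*tray2w([.048,0]),.099],176.2)
```

```text
t 10.7 p [ 0.5623 -0.0853  0.099 ] Y [-0.  0. -1.] Z [-0.998  0.06   0.   ] ang Z 176.58 F [-0.5 -0.6 -0.7] w 0.152 J [ 0.22  0.52 -0.15  1.88  0.11  0.75  1.52]
t 10.75 p [ 0.5623 -0.0853  0.099 ] Y [-0.     0.001 -1.   ] Z [-0.998  0.06   0.   ] ang Z 176.56 F [-0.6 -0.4 -0. ] w 0.152 J [ 0.22  0.52 -0.15  1.88  0.11  0.75  1.52]
offset mm [ 0.   0.  34.4] yaw 0.36
```

View pics/w12.png

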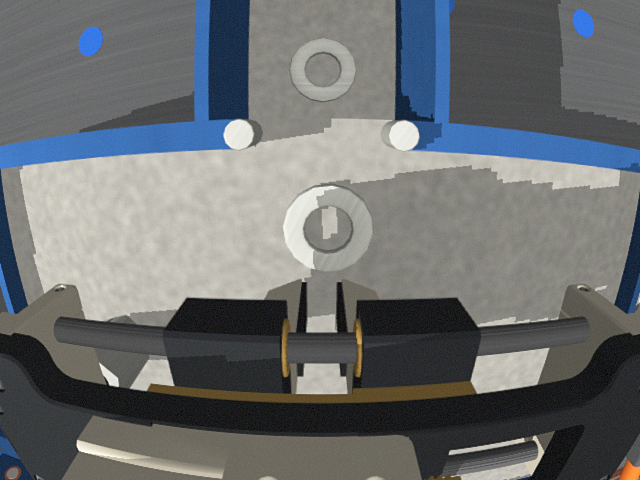

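Call:
step_arm:
  offset:
    - [0.003,0,0.005]
    - [0.0025,0,0.012]
    - [0.0015,0,0.02]
    - [0.0005,0,0.027]
    - [0,0,0.032]
    - [0,0,0.0345]
    - [0,0,0.0345]
    - [0,0,0.029]
  yaw: [0.3,0.3,0.3,0.3,0.3,0.3,0.3,0.3]

```text
clock: 11.42
tool_pos: [0.5321, -0.0845, 0.0991]
orientation: [-1.24, -1.157, 1.159]
ft_force: [0.0, -0.3, -0.2]
gripper_width: 0.151
```

Call:
step_arm:
  offset:
    - [0,0,0]
    - [0,0,0]
    - [0,0,0]
    - [0,0,0.002]
    - [0,0,0.004]
  yaw: [0,0,0,0,0]
  fingers: 0.0

```text
clock: 11.83
tool_pos: [0.5289, -0.0841, 0.099]
orientation: [-1.24, -1.158, 1.159]
ft_force: [0.1, 0.6, 0.6]
gripper_width: 0.004
```

Run:
```python
from h import *
from rig import *
s,p,R=cur(); c=capture("wrist"); np.savez("w13.npz",p=p,R=R,**c); cv2.imwrite("pics/w13.png",c["frame"][:,:,::-1])
print(w2tray(p)); plan([*tray2w([.019,0]),.099],176.2)
```

```text
t 11.83 p [ 0.5289 -0.0841  0.099 ] Y [-0.  0. -1.] Z [-0.998  0.068  0.   ] ang Z 176.08 F [0.1 0.6 0.6] w 0.004 J [ 0.23  0.47 -0.15  1.96  0.1   0.72  1.52]
[ 0.04905239 -0.00080279]
t 11.88 p [ 0.5283 -0.084   0.0989] Y [-0.001  0.    -1.   ] Z [-0.998  0.068  0.001] ang Z 176.08 F [-0.7  0.1 -0.4] w 0.003 J [ 0.23  0.47 -0.15  1.96  0.1   0.72  1.52]
offset mm [ 0.8 -0.1 29.5] yaw -0.12
```

View pics/w13.png

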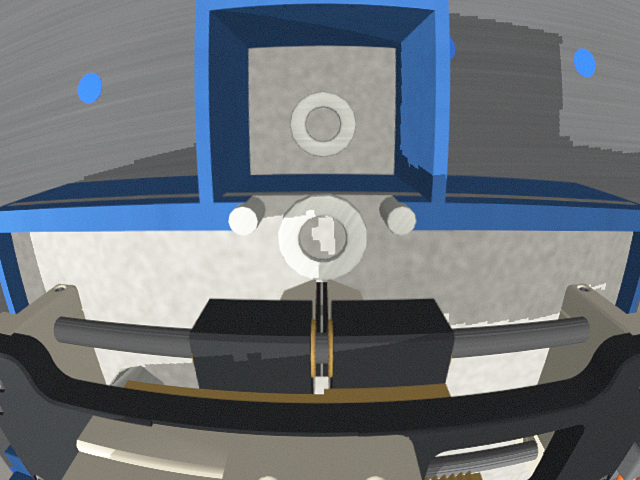

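Washer at (323,237), centred between posts (243,220) and (401,219). Push through.

Call:
step_arm:
  offset:
    - [0.0005,0,0.004]
    - [0.0005,0,0.009]
    - [0.0005,0,0.015]
    - [0.0005,0,0.021]
    - [0.0005,0,0.026]
    - [0.0005,0,0.0295]
    - [0.0005,0,0.0295]
  yaw: [0,0,0,0,0,0,0]

```text
clock: 12.47
tool_pos: [0.4985, -0.0816, 0.0991]
orientation: [-1.24, -1.158, 1.159]
ft_force: [-0.7, 0.2, -0.1]
gripper_width: 0.004
```

Run:
```python
from h import *
from rig import *
s,p,R=cur(); c=capture("wrist"); np.savez("w14.npz",p=p,R=R,**c); cv2.imwrite("pics/w14.png",c["frame"][:,:,::-1])
print(w2tray(p)); st,a,u=sweep("w1"); plan([*st,.13],a)
```

```text
t 12.47 p [ 0.4985 -0.0816  0.0991] Y [-0.001 -0.    -1.   ] Z [-0.998  0.069  0.001] ang Z 176.07 F [-0.7  0.2 -0.1] w 0.004 J [ 0.24  0.43 -0.15  2.03  0.1   0.69  1.52]
[ 0.01855569 -0.00039981]
w1 dist 0.1265 ang 149.2 start [ 0.6644 -0.1663]
t 12.52 p [ 0.4991 -0.0817  0.0992] Y [-0. -0. -1.] Z [-0.998  0.069  0.   ] ang Z 176.07 F [0.7 0.8 0. ] w 0.006 J [ 0.24  0.43 -0.15  2.03  0.1   0.69  1.52]
offset mm [ -73.   -30.9 -170.7] yaw 26.9
```

View pics/w14.png

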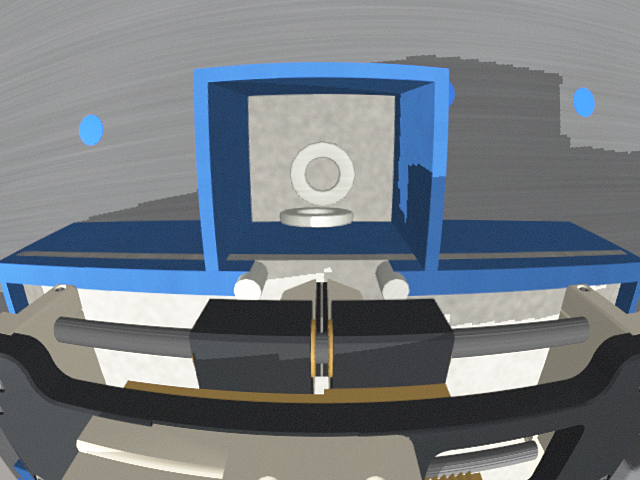

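Call:
step_arm:
  offset:
    - [0,0,-0.02]
    - [-0.01,-0.035,-0.04]
    - [-0.025,-0.06,-0.07]
    - [-0.04,-0.07,-0.1]
    - [-0.055,-0.07,-0.13]
    - [-0.073,-0.07,-0.165]
    - [-0.073,-0.06,-0.17]
    - [-0.073,-0.045,-0.171]
  yaw: [0,7,14,21,27,27,27,27]
  fingers: 0.014

```text
clock: 13.18
tool_pos: [0.6682, -0.1681, 0.1447]
orientation: [-1.421, -0.805, 0.8]
ft_force: [-1.2, -0.3, -0.5]
gripper_width: 0.155
```

Call:
step_arm:
  offset:
    - [0,0.014,0]
    - [0,0.014,0]
    - [0,0.014,0]
  yaw: [0,0,0]

```text
clock: 13.43
tool_pos: [0.6627, -0.1647, 0.1277]
orientation: [-1.413, -0.801, 0.807]
ft_force: [-0.1, 0.0, 0.5]
gripper_width: 0.155
```

Run:
```python
from h import *
from rig import *
st,a,u=sweep("w1");s,p,R=cur(); c=capture("wrist"); np.savez("w15.npz",p=p,R=R,**c); cv2.imwrite("pics/w15.png",c["frame"][:,:,::-1])
plan([*st,.0990],a)
```

```text
w1 dist 0.1265 ang 149.2 start [ 0.6644 -0.1663]
t 13.43 p [ 0.6627 -0.1647  0.1277] Y [-0.005  0.002 -1.   ] Z [-0.858  0.513  0.005] ang Z 149.14 F [-0.1  0.   0.5] w 0.155 J [ 0.23  0.65 -0.03  1.56  0.02  0.94  1.22]
t 13.48 p [ 0.6638 -0.1651  0.1292] Y [-0.003  0.001 -1.   ] Z [-0.858  0.513  0.003] ang Z 149.12 F [ 0.8 -0.5 -0.1] w 0.151 J [ 0.23  0.65 -0.03  1.56  0.02  0.94  1.22]
offset mm [-0.6 30.2 -1.2] yaw -0.05
```

View pics/w15.png

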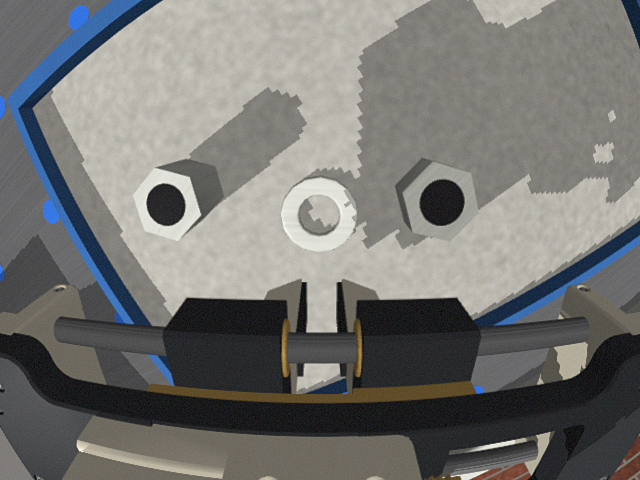

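Call:
step_arm:
  offset:
    - [-0.001,0.014,0]
    - [-0.001,0.024,0]
    - [-0.001,0.029,0]
    - [-0.001,0.03,0]
    - [-0.001,0.03,0.003]
    - [-0.001,0.03,0.009]
    - [-0.001,0.03,0.018]
    - [-0.001,0.03,0.03]
  yaw: [0,0,0,0,0,0,0,0]

```text
clock: 14.15
tool_pos: [0.639, -0.1515, 0.1006]
orientation: [-1.418, -0.804, 0.802]
ft_force: [0.1, -0.3, -0.1]
gripper_width: 0.157
```

Run:
```python
from h import *
from rig import *
st,a,u=sweep("w1");s,p,R=cur(); c=capture("wrist"); np.savez("w16.npz",p=p,R=R,**c); cv2.imwrite("pics/w16.png",c["frame"][:,:,::-1])
plan([*(MID-u*.029),.099],a)
```

```text
w1 dist 0.1265 ang 149.2 start [ 0.6644 -0.1663]
t 14.15 p [ 0.639  -0.1515  0.1006] Y [ 0.001 -0.    -1.   ] Z [-0.858  0.514 -0.001] ang Z 149.05 F [ 0.1 -0.3 -0.1] w 0.157 J [ 0.21  0.64 -0.03  1.65  0.02  0.85  1.2 ]
t 14.2 p [ 0.6365 -0.1495  0.1003] Y [-0.002  0.001 -1.   ] Z [-0.858  0.513  0.002] ang Z 149.12 F [-3.1  1.  -1.2] w 0.151 J [ 0.21  0.64 -0.03  1.66  0.02  0.85  1.2 ]
offset mm [ -0.2   1.5 100.9] yaw -0.05
```

View pics/w16.png

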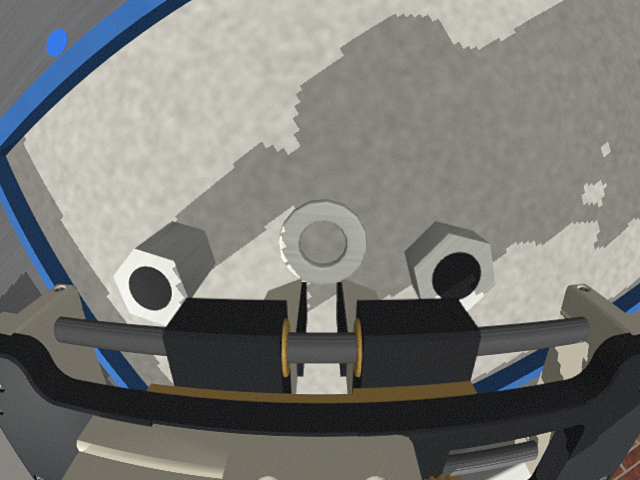

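Washer seated at (322,242); nuts clear at (150,288) and (456,275).

Call:
step_arm:
  offset:
    - [0,0.0005,0.008]
    - [0,0.001,0.02]
    - [0,0.001,0.033]
    - [0,0.001,0.046]
    - [0,0.001,0.059]
    - [0,0.001,0.072]
    - [0,0.001,0.083]
    - [0,0.001,0.091]
  yaw: [0,0,0,0,0,0,0,0]

```text
clock: 14.87
tool_pos: [0.5603, -0.1042, 0.0997]
orientation: [-1.418, -0.804, 0.803]
ft_force: [-0.2, -1.4, -0.1]
gripper_width: 0.152
```

Call:
step_arm:
  offset:
    - [0,0,0.005]
    - [0,0,0.008]
    - [0,0,0.009]
    - [0,0,0.009]
  yaw: [0,0,0,0]

```text
clock: 15.2
tool_pos: [0.5535, -0.1003, 0.0993]
orientation: [-1.418, -0.803, 0.803]
ft_force: [1.2, 1.2, -0.4]
gripper_width: 0.148
```

Run:
```python
from h import *
from rig import *
s,p,R=cur(); c=capture("wrist"); np.savez("w17.npz",p=p,R=R,**c); cv2.imwrite("pics/w17.png",c["frame"][:,:,::-1])
P=wonz(c,322,242,.081,p,R);print(w2tray(P))
plan([*tray2w([.045+.037,0]),.099],176.2)
```

```text
t 15.2 p [ 0.5535 -0.1003  0.0993] Y [ 0.001 -0.    -1.   ] Z [-0.858  0.514 -0.   ] ang Z 149.07 F [ 1.2  1.2 -0.4] w 0.148 J [ 0.16  0.51 -0.04  1.9   0.03  0.74  1.14]
[ 0.04764883 -0.00131581]
t 15.25 p [ 0.5535 -0.1004  0.0991] Y [ 0. -0. -1.] Z [-0.858  0.514 -0.   ] ang Z 149.06 F [ 0.2  0.1 -0.6] w 0.152 J [ 0.16  0.51 -0.04  1.9   0.03  0.74  1.14]
offset mm [17.1  0.1  0.6] yaw -27.14
```

View pics/w17.png

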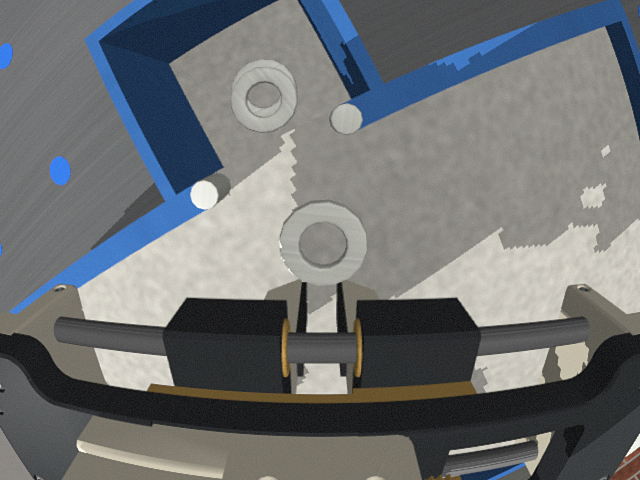

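Call:
step_arm:
  offset:
    - [0,0,-0.009]
    - [0.005,0,-0.009]
    - [0.009,0,-0.007]
    - [0.013,0,-0.005]
    - [0.0165,0,-0.002]
    - [0.0165,0,-0.002]
    - [0.0165,0,-0.002]
  yaw: [0,-7,-14,-21,-27,-27,-27]

```text
clock: 15.83
tool_pos: [0.5639, -0.0875, 0.0989]
orientation: [-1.242, -1.156, 1.156]
ft_force: [-0.6, 1.0, 0.0]
gripper_width: 0.155
```

Run:
```python
from h import *
from rig import *
s,p,R=cur(); c=capture("wrist"); np.savez("w18.npz",p=p,R=R,**c); cv2.imwrite("pics/w18.png",c["frame"][:,:,::-1])
plan([*tray2w([.048,0]),.099],176.2)
```

```text
t 15.83 p [ 0.5639 -0.0875  0.0989] Y [ 0.  0. -1.] Z [-0.997  0.072 -0.   ] ang Z 175.87 F [-0.6  1.   0. ] w 0.155 J [ 0.23  0.52 -0.15  1.87  0.11  0.75  1.51]
t 15.88 p [ 0.5638 -0.0878  0.0989] Y [-0. -0. -1.] Z [-0.997  0.072  0.   ] ang Z 175.84 F [ 0.1  0.3 -0.5] w 0.152 J [ 0.23  0.52 -0.15  1.87  0.11  0.75  1.51]
offset mm [ 2.  -0.1 36.2] yaw -0.36
```

View pics/w18.png

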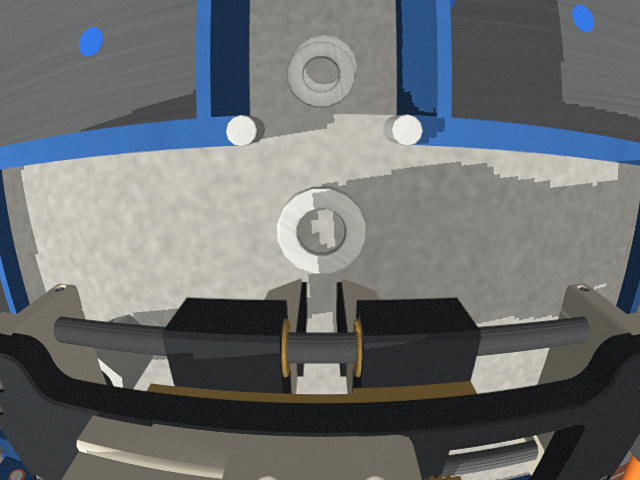

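Call:
step_arm:
  offset:
    - [0,0,0.005]
    - [0,0,0.012]
    - [0.0005,0,0.02]
    - [0.001,0,0.028]
    - [0.0015,0,0.034]
    - [0.0015,0,0.0365]
    - [0.0015,0,0.0365]
    - [0.0015,0,0.031]
  yaw: [0,0,0,-0.3,-0.3,-0.3,-0.3,-0.3]

```text
clock: 16.55
tool_pos: [0.5317, -0.0835, 0.0991]
orientation: [-1.238, -1.162, 1.163]
ft_force: [0.2, -0.3, 0.3]
gripper_width: 0.152
```

Call:
step_arm:
  offset:
    - [0,0,0]
    - [0,0,0]
    - [0,0,0]
    - [0,0,0.002]
    - [0,0,0.004]
  yaw: [0,0,0,0,0]
  fingers: 0.0

```text
clock: 16.97
tool_pos: [0.5285, -0.0831, 0.0989]
orientation: [-1.238, -1.162, 1.163]
ft_force: [-0.4, -0.0, -0.8]
gripper_width: 0.004
```

Run:
```python
from h import *
from rig import *
s,p,R=cur(); c=capture("wrist"); np.savez("w19.npz",p=p,R=R,**c); cv2.imwrite("pics/w19.png",c["frame"][:,:,::-1])
print(w2tray(p)); plan([*tray2w([.019,0]),.099],176.2)
```

```text
t 16.97 p [ 0.5285 -0.0831  0.0989] Y [-0.  0. -1.] Z [-0.998  0.063  0.   ] ang Z 176.38 F [-0.4 -0.  -0.8] w 0.004 J [ 0.24  0.47 -0.16  1.96  0.11  0.72  1.52]
[4.85529414e-02 9.09527450e-05]
t 17.02 p [ 0.5278 -0.0831  0.0989] Y [-0.001  0.    -1.   ] Z [-0.998  0.063  0.001] ang Z 176.37 F [-0.3  0.7 -0.4] w 0.006 J [ 0.24  0.47 -0.16  1.96  0.11  0.72  1.52]
offset mm [ 0.  -0.1 28.9] yaw 0.17
```

View pics/w19.png

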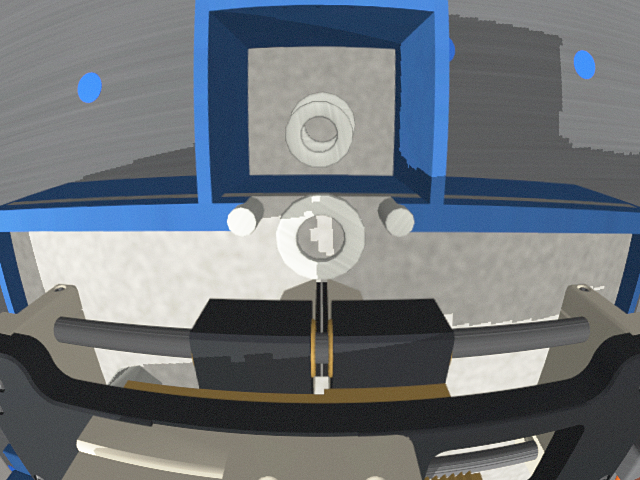

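Call:
step_arm:
  offset:
    - [0,0,0.004]
    - [0,0,0.009]
    - [0,0,0.015]
    - [0,0,0.021]
    - [0,0,0.026]
    - [0,0,0.0295]
    - [0,0,0.0295]
  yaw: [0,0,0,0,0,0,0]

```text
clock: 17.6
tool_pos: [0.4979, -0.0814, 0.099]
orientation: [-1.238, -1.162, 1.163]
ft_force: [0.6, 0.4, 0.2]
gripper_width: 0.003
```

Call:
step_arm:
  offset:
    - [0,0,-0.015]
    - [0,-0.01,-0.03]
    - [0,-0.04,-0.04]
    - [0,-0.08,-0.05]
    - [0,-0.12,-0.05]
    - [0,-0.15,-0.05]
    - [0,-0.17,-0.05]
    - [0,-0.17,-0.05]
  yaw: [0,0,0,0,0,0,0,0]

```text
clock: 18.27
tool_pos: [0.5521, -0.0848, 0.2746]
orientation: [-1.246, -1.169, 1.159]
ft_force: [0.7, -1.4, 0.3]
gripper_width: 0.005
```

Call:
step_arm:
  offset:
    - [0,0,0]
    - [0,0,0]
    - [0,0,0]
    - [0,0,0]
  yaw: [0,0,0,0]

```text
clock: 18.6
tool_pos: [0.5481, -0.0844, 0.2675]
orientation: [-1.236, -1.16, 1.164]
ft_force: [-0.3, -0.8, -0.0]
gripper_width: 0.009
```

Run:
```python
from h import *
from rig import *
s,p,R=cur(); c=capture("wrist"); np.savez("w20.npz",p=p,R=R,**c); cv2.imwrite("pics/w20.png",c["frame"][:,:,::-1])
P=wonz(c,0,0,.1,p,R)
c=capture("scene");cv2.imwrite("pics/scene1.png",c["frame"][:,:,::-1])
```

```text
t 18.6 p [ 0.5481 -0.0844  0.2675] Y [-0.003  0.001 -1.   ] Z [-0.998  0.063  0.003] ang Z 176.38 F [-0.3 -0.8 -0. ] w 0.009 J [ 0.26  0.29 -0.18  1.78  0.06  1.08  1.56]
```

View pics/w20.png

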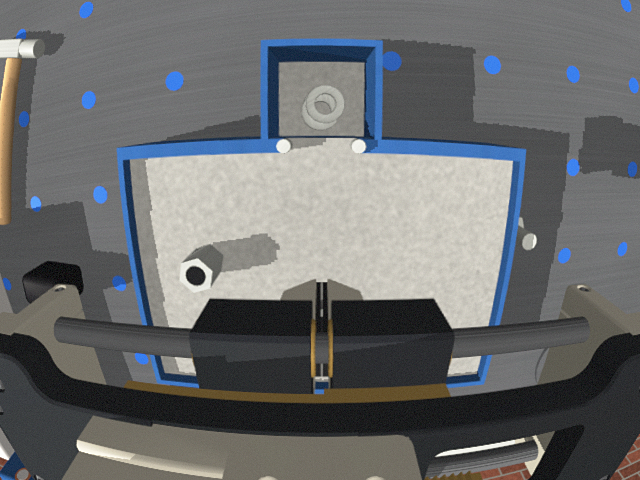

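View pics/scene1.png

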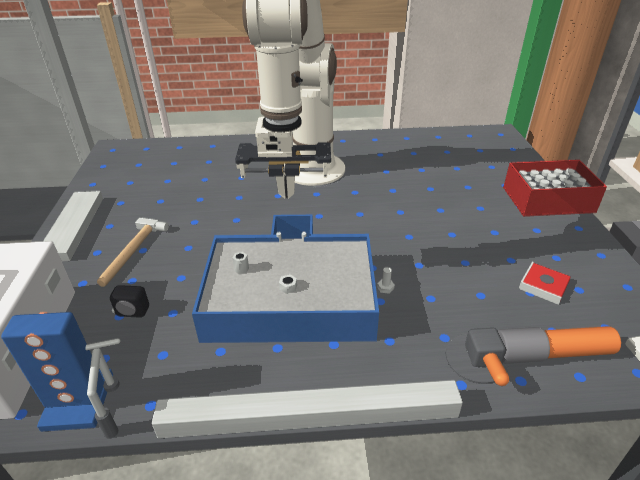

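Run:
```python
import cv2
f=cv2.imread("pics/w20.png");cv2.imwrite("pics/z20.png",cv2.resize(f[35:160,255:390],None,fx=4.5,fy=4.5,interpolation=cv2.INTER_CUBIC))
```

```text
(no output)
```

View pics/z20.png

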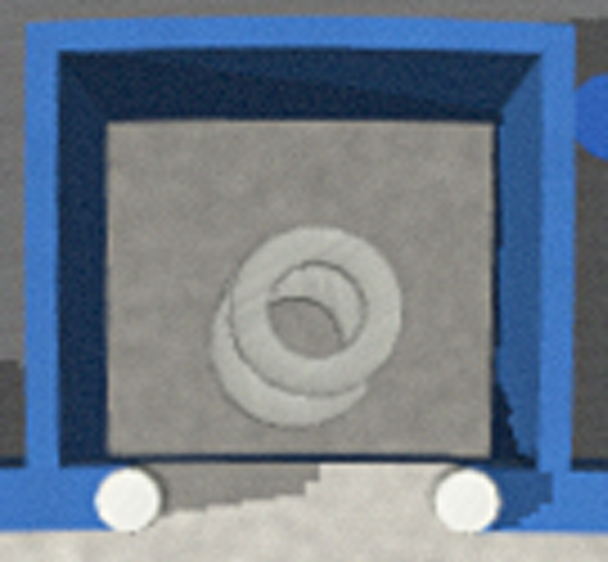

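Run:
```python
from rig import *
print(sign_off())
```

```text
the job is handed in; nothing more can be done
None
```

I swept the three washers one at a time to the middle point and through the gate. Each one was seen dropping into the slot, or lying there, before the next one entered. The job was handed in at about 18.7 s with the gripper lifted clear.

**Last checks:**
- The final wrist picture shows the washers lying in a stack on the slot floor. Only two rings can be told apart there. I take the third to be in the stack because the deck is empty of washers.
- The scene picture shows both nuts, the bolt, the tape measure, the hammer and the magnet where they were, by eye.
- Wrist forces read at the stops stayed under about 4 N.
- The scene and wrist cameras disagreed by about 4 mm on positions, so I used values in between.

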